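# Lock the pantograph spring box compressed

## Task

Two spring boxes from a tram pantograph head stand on the bench; the one with the brass plunger and the yellow keeper must be locked down before its carbon strip is changed. Push its brass plunger down into the housing against the spring and, while holding it down, slide the yellow keeper all the way across so that its tongue traps the plunger when you let go. Do not touch the other box, the one with the blue keeper.

Things in the scene. Friction and masses are not known exactly. Their poses are not given: they have to be found in the camera images.
- spring_box: Box to lock, fixed on the bench: grey aluminium housing 64 (x) x 150 (y) x 50 mm high (deck at z 50) on a 100 x 190 x 8 mm foot; brass plunger, yellow keeper. Origin: centre of its underside on the bench, z up; all mm below are in this frame. Shut fingertips pressing the plunger between tongue and lug can hold it at z 55 and, moving along +y, push the lug. Nothing stands beside the plunger above z 50.
- plunger (a joint): Downward travel of the brass plunger, m: 0 up, 0.026 fully pressed (top flush with the deck). Flat-topped block, x -20 to 20, y -35 to 23, top at z 76 when up; spring 3 N at the start, 9 N at the bottom. The tongue passes over it only with its top below z 60 (0.016); with the plunger up the tongue meets its side. Trapped, it rests at about 0.016.
- keeper (a joint): Travel of the yellow keeper along the box's +y, m: 0 open, 0.022 fully across; starts at 0 to 0.004, stays where left (2 N friction). At 0: upright lug, x -40 to 40, z 52 to 86, y 25 to 35 (face to the plunger at y 25); tongue, flat plate, x -40 to 40, z 60 to 67, y -75 to -41. Both move together; the tip (y -41) starts to cover the plunger's top at 0.006.
- spare_box: The other spring box, to be left alone: same shape and size (86 mm high to its lug's top), with a dark steel plunger and a blue keeper. Origin and axes as for the first box.
Things that resemble listed ones, but are neither listed nor needed, are in the scene too. Leave any pink look-alike of the spring_box alone.

How it is judged (in metres and radians):
On the way, in this order (a step that is already met when the one before it is completed fails the run):
1. the brass plunger is pushed down by at least 14 mm while the keeper is still open (less than 8 mm across) (value of joint plunger above 0.014 m and value of joint keeper below 0.008 m), for 0.1 s.
2. the yellow keeper is slid at least 16 mm across with the plunger still down (value of joint keeper above 0.016 m and value of joint plunger above 0.012 m), for 0.1 s.
At the end, for the whole second after the job is handed in: The yellow keeper is at least 16 mm across (of 22) and the brass plunger stays at least 12 mm down, trapped under its tongue and at rest (all of step 2 and not (velocity of joint plunger above 0.01 m/s) and not (velocity of joint plunger below -0.01 m/s)); the robot touches nothing.
It fails at once if the robot touches the box with the blue keeper (more than 2 N) (contact force between spare_box and the fingers above 2 N or contact force between spare_box and the arm above 2 N).
It also fails if it takes over 32 s, if anything falls off the work surface, if the arm or the gripper's body presses on something with over 40 N, if the wrist force passes 120 N, or if a joint passes its speed limit or range.

## Robot

A 6-joint arm with a two-finger parallel gripper is mounted at the origin on the work surface. World frame = base frame: x ahead of the robot, y to its left, z up, the work surface at z = 0. Lengths are in mm, angles in rad, forces in N, time in s.
With the tool pointing down it reaches from about 225 to 875 mm from the base axis. Payload 3.4 kg.
Tool frame: the origin (TCP) lies on the centre line of the jaws, within the pads' length; the fingertips stand ahead of it and the grasp point (between the pads) lies 2 mm behind it (r.tips_ahead is the z of the fingertips in the tool frame, in mm); z points along the fingers, y is the direction in which the jaws open and shut (so a half turn about z gives the same grasp; the last joint's range is limited). The gripper opens to 85 mm and grips with 20 to 120 N. Pads are 22 mm wide; open, the fingers measure 114 mm over their backs; the gripper's body (76 mm by 85 mm) begins 54 mm behind the grasp point. The pads swing forward as they close: fully open they stand 13 mm farther back than shut.
Start: joints at [1.042, 0.276, 1.505, -0, 1.361, -0.121], TCP at [228.059, 527.873, 248.328] pointing down, gripper open.
Joint ranges: [-2.89, 2.89], [-0.75, 2.08], [0.22, 2.7], [-1.18, 4.32], [0.11, 2.71], [-2.7, 2.7]. Speed limits (rad/s): [2.57, 2.57, 3.14, 3.14, 3.14, 3.14].

## Interface

Orientations are given as a rotation vector (axis times angle).
In Python, from bench import r gives the robot as it stands.
- The arm moves only by the shell command python3 -m creep 'ROWS' [FORCE]. ROWS is JSON, a list that holds one entry, the list of rows, each a list of 7 numbers: the shift along the world's x, y, z in units of 30 mm (1.0 is 30 mm), then the turn, a rotation vector about the world's x, y, z in rad, then the gripper's target within -1 to 1 (fully open at 1, half-way at 0, shut at -1). In form: [[[dx, dy, dz, ax, ay, az, hand], ...]]. A call has exactly 8 rows; each row is the pose to reach, as a shift and turn from the pose measured when the call began; what a row does not reach only later rows make up. A row lasts 1/12 s, in which the tool goes at most 41.7 mm and 7.16 degrees, less where a joint would pass 70% of its speed; a pose out of reach is approached as far as the arm can. A call with a gripper value outside its range is refused whole. The fingers move at their own pace and stop on an object; FORCE is the grip in N (left out, the last holds). Time passes only in rows, so rows that repeat a pose let the fingers close, or fill a call up. It gives the time, the measured TCP pose, the force and the opening at its end, in the units of the state.
- r.observe(): the state, without advancing time (a new reading comes with each control period).
- r.snapshot(name): name is "scene" or "top"; returns the picture (420x560x3 uint8, red, green, blue); there is no depth.
- r.get_calibration(name): a dict with "K" (3x3 intrinsics, pixels), "origin" and "attitude" of the camera in the world. Camera axes: x right, y up, looking along -z (the intrinsics and any distortion apply to the point x, -y, -z); pixel columns grow to the right and rows downward; lengths in mm; the calibration is good to about 2 mm. A picture is of the moment at which its call begins. get_calibration takes no time and is no camera call.
- r.job_done(): hands the job in, once; it reports no verdict.
The state is a dict: "time_s": time; "joints": joint angles; "dq": joint speeds; "joint_efforts": joint torques, N m; "tool_pos": TCP position; "tool_rot": TCP orientation; "force": force on the tool from outside, world axes, zero at the start; "wrist_torque": the same for the moment, N m; "grip_width": finger opening in mm.
Only numpy, scipy, OpenCV 4.12 (cv2) and the standard library are available. Lean on these libraries where they do the work, as an engineer would, in place of code of your own. Each camera call takes 0.05 s, during which the arm holds its last target. There are 200 camera calls.

## Working session

There is one attempt and no reset: what is moved stays moved. The work goes in short steps, Python scripts to look and compute and a shell command to move; the robot and the scene stay as the last step left them, time stands still between calls to the robot, and variables do not carry over. Pictures are saved under pics/ and viewed, about 8 in all and at most 12, crops included, and the job is handed in when it is done.

```bash
mkdir -p pics; ls
python3 - <<'E'
from bench import r
import cv2,numpy as np
o=r.observe();print(o['time_s'],o['tool_pos'],o['tool_rot'],o['grip_width'],r.tips_ahead)
for n in("scene","top"):
    im=r.snapshot(n);np.save(f'pics/{n}0.npy',im);cv2.imwrite(f'pics/{n}0.png',im[:,:,::-1]);c=r.get_calibration(n);print(n,c)
E
```

```text
pics
0.0 [227.77514682 527.40911259 247.43134446] [-6.35980119e-01 -3.07593879e+00  2.80564452e-03] 85.41018964882682 17.0
scene {'K': array([[403.02002751,   0.        , 284.01812077],
       [  0.        , 403.02002751, 213.09350347],
       [  0.        ,   0.        ,   1.        ]]), 'origin': array([801.09094737, -22.33679527, 585.04370376]), 'attitude': array([0.41184559, 0.40687442, 1.4969084 ])}
top {'K': array([[502.91204327,   0.        , 275.92644837],
       [  0.        , 502.91204327, 211.96787403],
       [  0.        ,   0.        ,   1.        ]]), 'origin': array([279.92143564, -12.41836757, 807.70446275]), 'attitude': array([ 0.17975139, -0.16949855, -1.51715051])}
```

View pics/scene0.png

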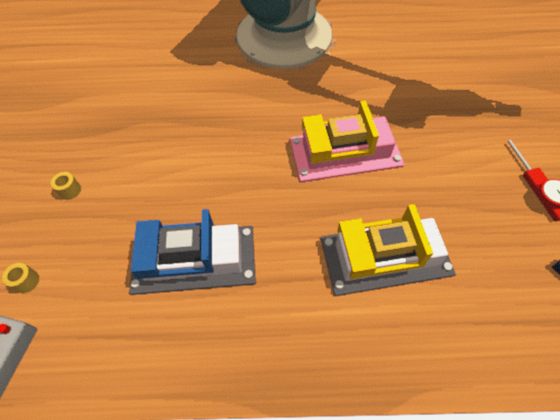

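View pics/top0.png

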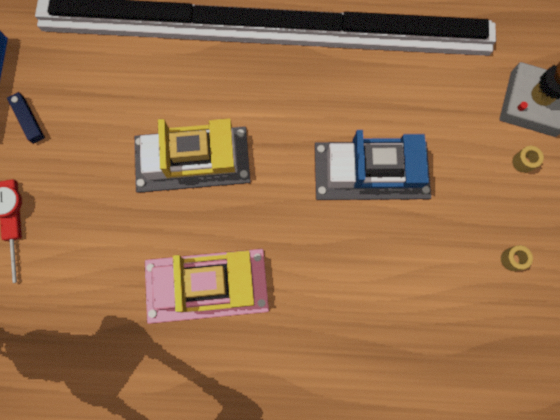

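Candidates: grey box with yellow keeper at top (190,155) / scene (390,250); pink look-alike with yellow keeper at top (205,285) / scene (348,140); blue-keeper box at top (372,165) / scene (190,250). The first fits, with its grey housing, brass plunger and yellow keeper. I'll confirm it in an enlarged crop.

```bash
cat > h.py <<'E'
import numpy as np,cv2
from scipy.spatial.transform import Rotation as R
from bench import r
C={n:r.get_calibration(n) for n in("scene","top")}
def ray(n,uv):
    c=C[n];d=np.linalg.inv(c['K'])@np.array([uv[0],uv[1],1.]);d=R.from_rotvec(c['attitude']).as_matrix()@(d*[1,-1,-1]);return c['origin'],d/np.linalg.norm(d)
def plane(n,uv,z):
    o,d=ray(n,uv);return o+d*(z-o[2])/d[2]
def tri(us,ut):
    A=np.zeros((3,3));b=np.zeros(3);L=[ray('scene',us),ray('top',ut)]
    for o,d in L:
        P=np.eye(3)-np.outer(d,d);A+=P;b+=P@o
    x=np.linalg.solve(A,b);return x,[float(np.linalg.norm((np.eye(3)-np.outer(d,d))@(x-o))) for o,d in L]
def proj(n,X):
    c=C[n];p=R.from_rotvec(c['attitude']).as_matrix().T@(np.array(X)-c['origin']);p=c['K']@(p*[1,-1,-1]);return p[:2]/p[2]
E
python3 - <<'E'
import numpy as np,cv2
s=np.load('pics/scene0.npy')[195:305,310:465];t=np.load('pics/top0.npy')[105:205,120:265]
S=cv2.resize(s,None,fx=5,fy=5,interpolation=2)[:,:775];T=cv2.resize(t,None,fx=5,fy=5,interpolation=2)
cv2.imwrite('pics/c1s.png',S[:,:,::-1]);cv2.imwrite('pics/c1t.png',T[:,:,::-1])
E
```

```text
(no output)
```

View pics/c1s.png

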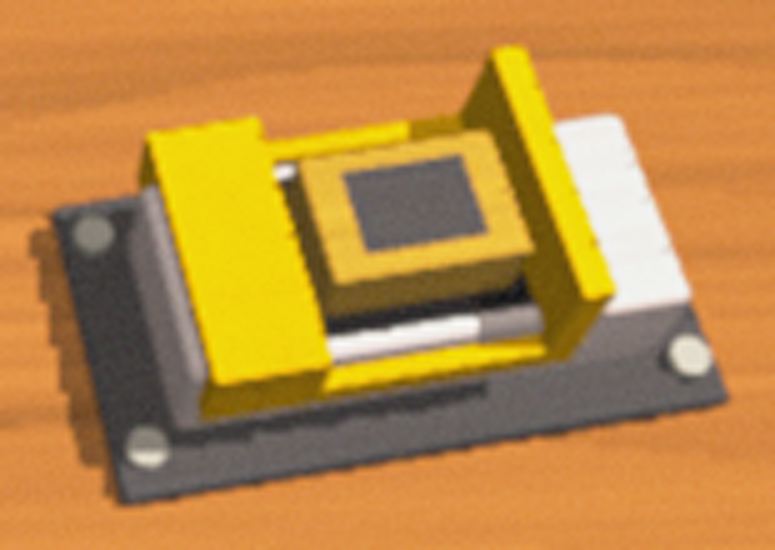

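View pics/c1t.png

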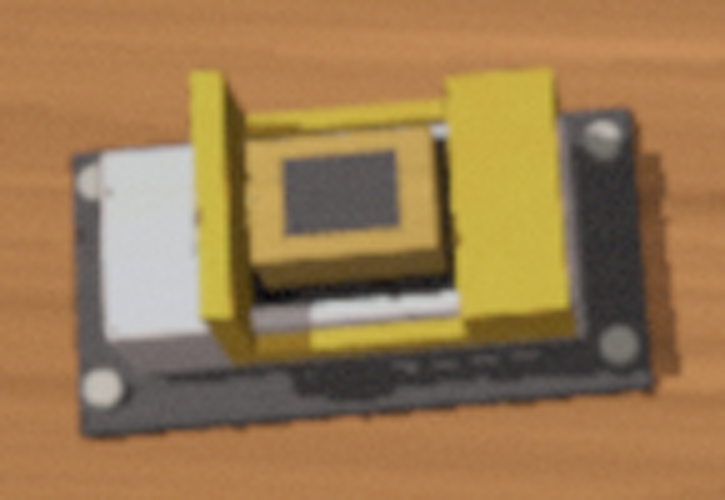

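The crops confirm it: dark grey foot, bright housing, brass plunger with a dark label, yellow keeper open. The label centre is at about (393,236) in scene and (188,144) in top. The lug stands at scene x≈421 / top x≈162.

Run:
```python
from h import *
fs=lambda p:(np.array(p)+.5)/5-.5+[310,195]
ft=lambda p:(np.array(p)+.5)/5-.5+[120,105]
q={'lug-x':((510,47),(215,320)),'lug+x':((596,299),(207,72)),
'tipA-':((260,120),(462,315)),'tipA+':((330,365),(450,75)),'tailA-':((150,135),(568,308)),'tailA+':((212,385),(552,70)),
'label':(np.mean([(345,172),(460,155),(488,235),(365,250)],0),np.mean([(283,158),(396,150),(400,228),(285,236)],0)),
'plA':((490,133),(263,275)),'plB':((532,252),(250,140)),'plC':((338,283),(435,128)),'plD':((302,158),(443,250))}
P={}
for k,(a,b) in q.items():
    x,e=tri(fs(a),ft(b));P[k]=x;print(k,x.round(1),np.round(e,1))
# foot corners, z=8
for n,f,c in(('scene',fs,[(55,215),(122,500),(728,400)]),('top',ft,[(75,155),(632,110),(652,388),(85,435)])):
    F=np.array([plane(n,f(p),8) for p in c]);print(n,F.round(1).tolist(), (F.mean(0)if len(F)==4 else (F[0]+F[2])/2).round(1))
```

```text
lug-x [503.3 169.8  84.8] [0.1 0.1]
lug+x [582.9 179.2  83.8] [0.9 0.9]
tipA- [514.3  98.6  65.8] [0.2 0.2]
tipA+ [592.6 107.8  67.2] [0.1 0.1]
tailA- [518.   65.9  65.8] [0.1 0.1]
tailA+ [596.5  75.6  65.3] [0.6 0.6]
label [548.4 136.7  76.3] [0.3 0.3]
plA [523.4 162.1  70. ] [2. 2.]
plB [564.6 166.7  75.9] [0. 0.]
plC [571.7 110.7  75.1] [0.8 0.8]
plD [532.1 105.8  74.9] [1.3 1.3]
scene [[514.5, 42.5, 8.0], [609.2, 54.8, 8.0], [584.5, 241.3, 8.0]] [549.5 141.9   8. ]
top [[582.9, 242.0, 8.0], [607.8, 54.9, 8.0], [510.2, 42.4, 8.0], [485.5, 228.0, 8.0]] [546.6 141.8   8. ]
```

```bash
python3 -m creep '[[[0.3,-0.4,0,0,0,-0.04,-1],[1,-1.2,0,0,0,-0.12,-1],[1.8,-2.1,0,0,0,-0.22,-1],[2.6,-3.1,0,0,0,-0.32,-1],[3.4,-4,0,0,0,-0.42,-1],[4.2,-5,0,0,0,-0.52,-1],[4.8,-5.7,0,0,0,-0.6,-1],[5.2,-6.2,0,0,0,-0.65,-1]]]' 40
```

```text
time_s: 0.77
tool_pos: [385.5, 338.2, 247.3]
tool_rot: [1.595, 2.706, -0.004]
force: [-0.1, 0.6, 0.7]
grip_width: 0.3
```

```bash
python3 -m creep '[[[0.5,-0.6,0,0,0,-0.05,-1],[1.3,-1.5,0,0,0,-0.12,-1],[2.1,-2.5,0,0,0,-0.2,-1],[3,-3.5,0,0,0,-0.28,-1],[3.9,-4.6,0,0,0,-0.34,-1],[4.6,-5.4,0,0,0,-0.38,-1],[5.2,-6.1,0,0,0,-0.38,-1],[5.38,-6.33,0,0,0,-0.38,-1]]]'; python3 -m creep '[[[0,0,-0.4,0,0,0,-1],[0,0,-1.2,0,0,0,-1],[0,0,-2,0,0,0,-1],[0,0,-2.8,0,0,0,-1],[0,0,-3.5,0,0,0,-1],[0,0,-4,0,0,0,-1],[0,0,-4.2,0,0,0,-1],[0,0,-4.2,0,0,0,-1]]]'
python3 - <<'E'
from h import *
o=r.observe();print(o['tool_pos'],o['tool_rot'],o['force'])
a=r.snapshot('scene');b=r.snapshot('top')
S=cv2.resize(a[165:315,300:470],None,fx=3,fy=3,interpolation=2)[:450,:400*2];T=cv2.resize(b[85:235,120:280],None,fx=3,fy=3,interpolation=2)
im=np.hstack([S[:, :400],T[:, :400]]);cv2.imwrite('pics/c2.png',im[:,:,::-1])
E
```

```text
time_s: 1.43
tool_pos: [549.3, 144.0, 246.7]
tool_rot: [2.082, 2.35, -0.006]
force: [-0.6, -0.4, 1.1]
grip_width: -0.2
time_s: 2.1
tool_pos: [547.5, 143.9, 119.1]
tool_rot: [-2.083, -2.35, 0.011]
force: [-0.0, 0.9, 0.3]
grip_width: 0.2
[547.46516642 143.8601876  119.07169555] [-2.08302727 -2.35040856  0.01111556] [-0.01927442  0.87569878  0.30474404]
```

View pics/c2.png

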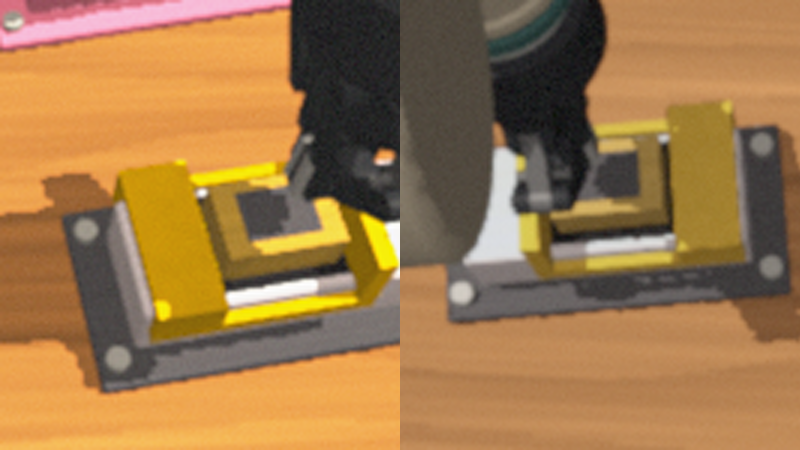

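The box is unchanged. The gripper is shut and its tips hang over the plunger, at about crop (320,195) in the left half and (545,200) in the right half. I'll check that against the projection of the TCP.

Run:
```python
from h import *
o=r.observe();t=R.from_rotvec(o['tool_rot']);p=o['tool_pos']
a=r.snapshot('scene').copy();b=r.snapshot('top').copy()
S=cv2.resize(a[185:285,360:450],None,fx=5,fy=5,interpolation=2).copy();T=cv2.resize(b[85:185,120:190],None,fx=5,fy=5,interpolation=2).copy()
for dx in(-11,11):
  for dy in(-14,14):
    X=p+t.apply([dx,dy,17]);print(X.round(1))
    u=(proj('scene',X)-[360,185]+.5)*5;v=(proj('top',X)-[120,85]+.5)*5
    cv2.circle(S,tuple(int(i) for i in u),4,(0,255,255),-1);cv2.circle(T,tuple(int(i) for i in v),4,(0,255,255),-1)
im=cv2.convertScaleAbs(np.hstack([S[:, :450],T[:,:350]]),alpha=1.6,beta=20);cv2.imwrite('pics/c3.png',im[:,:,::-1])
```

```text
[536.9 131.4 104.4]
[564.7 134.8 104.4]
[534.2 153.3 104.3]
[562.  156.7 104.3]
```

View pics/c3.png

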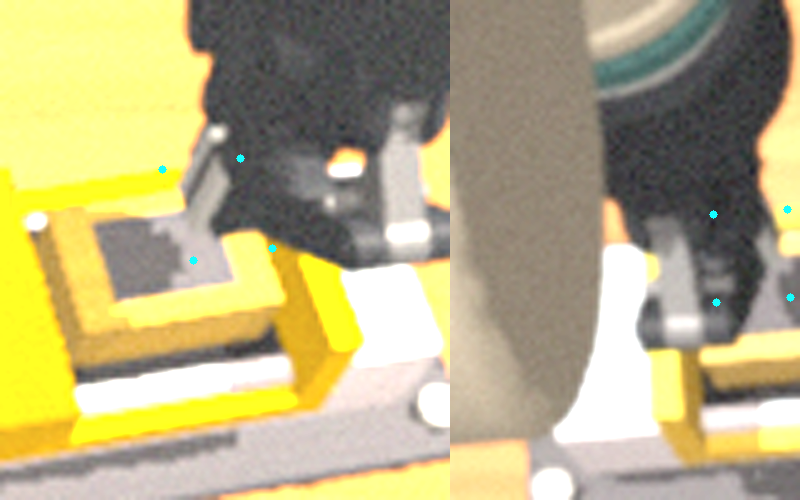

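The dots don't line up with the visible finger parts, so I'll take one wider, brightened view before pressing.

Run:
```python
from h import *
o=r.observe();t=R.from_rotvec(o['tool_rot']);p=o['tool_pos'];print(p,t.as_matrix().round(3).tolist(),o['joints'])
a=r.snapshot('scene')
lo=lambda c:((c/255.)**0.45*255).astype(np.uint8)
S=cv2.resize(lo(a[130:280,335:485]),None,fx=4,fy=4,interpolation=2).copy()
for z in range(-100,18,13):
    u=(proj('scene',p+t.apply([0,0,z]))-[335,130]+.5)*4
    cv2.circle(S,tuple(int(i) for i in u),3,(255,0,0),-1)
cv2.imwrite('pics/c4.png',S[:,:,::-1])
```

```text
[550.04909622 144.16715083 122.00961939] [[-0.12, 0.993, 0.001], [0.993, 0.12, -0.004], [-0.004, 0.001, -1.0]] [ 0.13643273  0.36418421  1.70896909 -0.00454814  1.06768434  0.01788608]
```

View pics/c4.png

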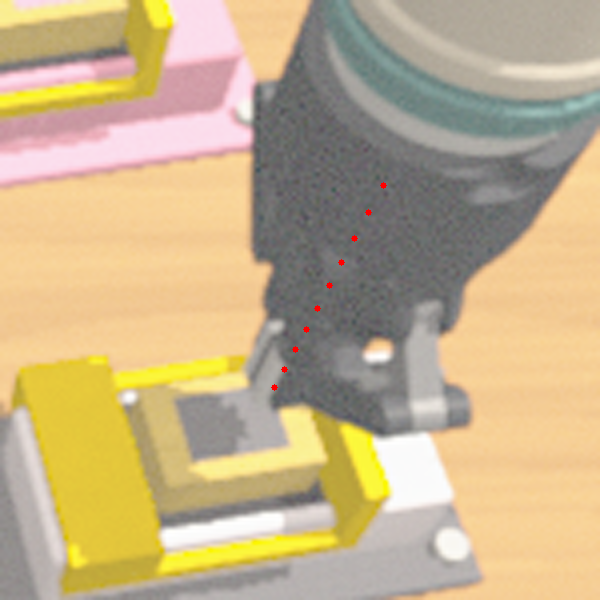

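The TCP axis runs down to the tip at (275,388), over the plunger, and the wide part to the right is the knuckle of the +x finger. So the jaws lie along the box's x axis, as wanted. TCP is at box coordinates of about (2.7, 1.6). Now I press down to tip z ≈ 55.

```bash
python3 -m creep '[[[0,0,-0.2,0,0,0,-1],[0,0,-0.5,0,0,0,-1],[0,0,-0.75,0,0,0,-1],[0,0,-0.8,0,0,0,-1],[0,0,-0.8,0,0,0,-1],[0,0,-0.8,0,0,0,-1],[0,0,-0.8,0,0,0,-1],[0,0,-0.8,0,0,0,-1]]]'
```

```text
time_s: 3.02
tool_pos: [550.3, 144.2, 98.2]
tool_rot: [2.081, 2.349, -0.002]
force: [0.2, 0.9, -0.3]
grip_width: -0.1
```

```bash
python3 -m creep '[[[0,0,-0.1,0,0,0,-1],[0,0,-0.25,0,0,0,-1],[0,0,-0.4,0,0,0,-1],[0,0,-0.55,0,0,0,-1],[0,0,-0.65,0,0,0,-1],[0,0,-0.7,0,0,0,-1],[0,0,-0.7,0,0,0,-1],[0,0,-0.7,0,0,0,-1]]]'
```

```text
time_s: 3.68
tool_pos: [551.1, 144.3, 77.7]
tool_rot: [2.08, 2.348, -0.0]
force: [-0.3, -0.0, 6.2]
grip_width: 0.1
```

```bash
python3 -m creep '[[[0,0,-0.05,0,0,0,-1],[-0.02,0,-0.1,0,0,0,-1],[-0.04,0,-0.15,0,0,0,-1],[-0.05,0,-0.2,0,0,0,-1],[-0.05,0,-0.2,0,0,0,-1],[-0.05,0,-0.2,0,0,0,-1],[-0.05,0,-0.2,0,0,0,-1],[-0.05,0,-0.2,0,0,0,-1]]]'
```

```text
time_s: 4.35
tool_pos: [551.0, 144.3, 72.6]
tool_rot: [2.078, 2.346, 0.003]
force: [0.7, -1.1, 7.5]
grip_width: 0.3
```

Run:
```python
from h import *
o=r.observe();print(o['tool_pos'],o['force'])
a=r.snapshot('scene');b=r.snapshot('top')
lo=lambda c:((c/255.)**0.6*255).astype(np.uint8)
im=np.hstack([cv2.resize(lo(a[190:310,330:430]),None,fx=4,fy=4,interpolation=2),cv2.resize(lo(b[95:215,150:250]),None,fx=4,fy=4,interpolation=2)])
cv2.imwrite('pics/c5.png',im[:,:,::-1])
```

```text
[550.99526139 144.32703413  72.62968022] [ 0.66518891 -1.09733326  7.52828774]
```

View pics/c5.png

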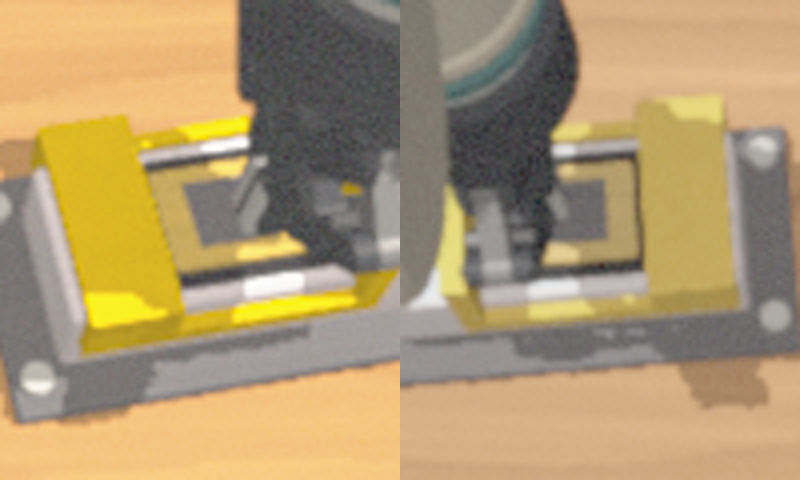

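The plunger is down, nearly flush (left crop (220,220)), at 7.5 N, and the tongue at (110,230) is still clear of it. Now I slide along the box's +y.

```bash
python3 -m creep '[[[-0.02,0.08,-0.02,0,0,0,-1],[-0.04,0.18,-0.02,0,0,0,-1],[-0.06,0.28,-0.02,0,0,0,-1],[-0.08,0.38,-0.02,0,0,0,-1],[-0.1,0.48,-0.02,0,0,0,-1],[-0.12,0.56,-0.02,0,0,0,-1],[-0.12,0.6,-0.02,0,0,0,-1],[-0.12,0.6,-0.02,0,0,0,-1]]]'
```

```text
time_s: 5.12
tool_pos: [548.9, 160.5, 72.9]
tool_rot: [2.073, 2.344, 0.003]
force: [0.7, -6.0, 8.0]
grip_width: 0.3
```

```bash
python3 -m creep '[[[-0.01,0.08,-0.04,0,0,0,-1],[-0.02,0.16,-0.04,0,0,0,-1],[-0.03,0.24,-0.04,0,0,0,-1],[-0.04,0.32,-0.04,0,0,0,-1],[-0.05,0.4,-0.04,0,0,0,-1],[-0.06,0.44,-0.04,0,0,0,-1],[-0.06,0.46,-0.04,0,0,0,-1],[-0.06,0.46,-0.04,0,0,0,-1]]]'
```

```text
time_s: 5.78
tool_pos: [547.6, 172.1, 72.3]
tool_rot: [2.068, 2.343, -0.001]
force: [-0.7, -6.3, 8.1]
grip_width: 0.0
```

```bash
python3 -m creep '[[[0,0.06,-0.02,0,0,0,-1],[-0.01,0.12,-0.02,0,0,0,-1],[-0.02,0.17,-0.02,0,0,0,-1],[-0.02,0.2,-0.02,0,0,0,-1],[-0.02,0.22,-0.02,0,0,0,-1],[-0.02,0.22,-0.02,0,0,0,-1],[-0.02,0.22,-0.02,0,0,0,-1],[-0.02,0.22,-0.02,0,0,0,-1]]]'
python3 - <<'E'
from h import *
a=r.snapshot('scene');b=r.snapshot('top')
lo=lambda c:((c/255.)**0.6*255).astype(np.uint8)
im=np.hstack([cv2.resize(lo(a[190:310,330:430]),None,fx=4,fy=4,interpolation=2),cv2.resize(lo(b[95:215,150:250]),None,fx=4,fy=4,interpolation=2)])
cv2.imwrite('pics/c6.png',im[:,:,::-1])
E
```

```text
time_s: 6.45
tool_pos: [547.1, 177.2, 71.7]
tool_rot: [2.066, 2.343, -0.004]
force: [0.4, -4.5, 4.0]
grip_width: -0.1
```

View pics/c6.png

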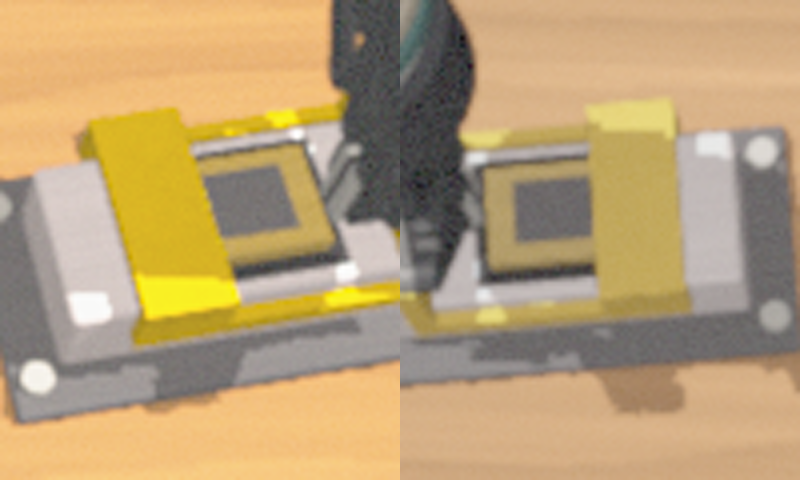

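The tongue (left crop (165,220)) now covers the plunger's near end, and the keeper is about 20–21 mm across. Now I lift straight up.

```bash
python3 -m creep '[[[0,0,0.1,0,0,0,-1],[0,0,0.3,0,0,0,-1],[0,0,0.6,0,0,0,-1],[0,0,1,0,0,0,-1],[0,0,1.6,0,0,0,-1],[0,0,2.4,0,0,0,-1],[0,0,3.2,0,0,0,-1],[0,0,3.8,0,0,0,-1]]]'; python3 -m creep '[[[-0.3,0,0.5,0,0,0,-1],[-0.8,0,1,0,0,0,-1],[-1.5,0,1.5,0,0,0,-1],[-2.2,0,2,0,0,0,-1],[-3,0,2.4,0,0,0,-1],[-3.6,0,2.6,0,0,0,-1],[-4,0,2.6,0,0,0,-1],[-4,0,2.6,0,0,0,-1]]]'
python3 - <<'E'
from h import *
a=r.snapshot('scene');b=r.snapshot('top')
lo=lambda c:((c/255.)**0.7*255).astype(np.uint8)
im=np.hstack([cv2.resize(lo(a[190:310,330:460]),None,fx=3,fy=3,interpolation=2),cv2.resize(lo(b[95:215,130:260]),None,fx=3,fy=3,interpolation=2)])
cv2.imwrite('pics/c7.png',im[:,:,::-1]);o=r.observe();print(o['dq'],o['force'])
E
```

```text
time_s: 7.22
tool_pos: [547.6, 177.9, 188.3]
tool_rot: [2.065, 2.342, -0.001]
force: [-0.0, 0.7, 0.4]
grip_width: -0.1
time_s: 7.88
tool_pos: [425.1, 178.2, 267.1]
tool_rot: [2.064, 2.344, 0.001]
force: [0.2, 0.4, -0.2]
grip_width: -0.2
[-0.007423    0.02624018 -0.01655307 -0.00333279 -0.00651518 -0.0006609 ] [ 0.20708623 -0.66010119 -0.15880774]
```

View pics/c7.png

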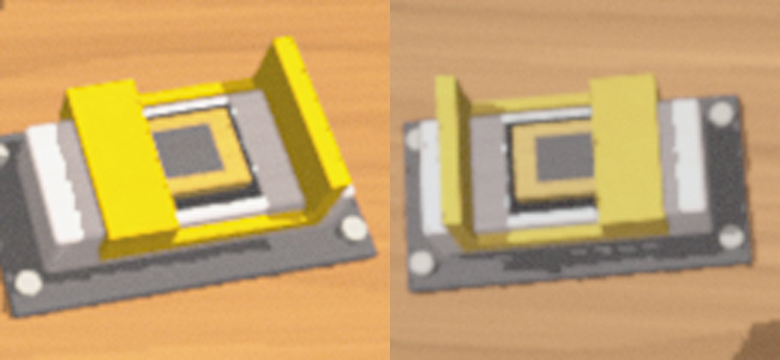

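The plunger is trapped under the tongue and the lug is clear across, with the arm well away. One numeric check of the lug, then I hand in.

Run:
```python
from h import *
f=lambda p,o:(np.array(p)+.5)/3-.5+o
L=[tri(f(a,[330,190]),f(b,[130,95]))[0] for a,b in(((285,38),(452-390+1,223)),((345,186),(447-390,77)))]
m=np.mean(L,0);e=np.array([-.125,.992]);print(np.round(L,1),'keeper',(m[:2]-[547.5,142.3])@e-30)
r.job_done()
```

```text
[[501.7 188.2  85.7]
 [580.  199.4  84.6]] keeper 21.92813675473112
the job is handed in; nothing more can be done
```

The box with the brass plunger and yellow keeper is locked down, and the job was handed in at about 8 s of the 32 s allowed. No verdict is reported on hand-in.

- **Finding the box:** I told it apart from the pink look-alike and the blue-keeper box in enlarged crops. Its plunger, lug and tongue were then located from the two camera views.
- **Pressing:** With the fingers shut, I pushed the plunger down to about z 55 (7.5 N) while the keeper was still open, at roughly 2 mm.
- **Sliding:** Holding it down, I pushed the lug along the box's +y. The tool position put the keeper about 20.7 mm across.
- **Releasing:** I lifted straight up and moved the arm well clear.

**Last checks:**
- The final picture shows the tongue over the plunger, which stays down.
- Measuring the lug from both views gave about 21.9 mm across. That differs from the 20.7 mm by about 1 mm, within calibration error.
- The force readings after lifting were near zero.
- The other boxes were never approached.

One check was unclear at first: the projected fingertip outline did not match the visible finger parts. A wider view showed the tool axis was where expected, over the plunger.

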